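# Ease the press-fit front off a small speaker

## Robot

A 6-joint arm with a two-finger parallel gripper is mounted at the origin on the work surface. World frame = base frame: x ahead of the robot, y to its left, z up, the work surface at z = 0. Lengths are in m, angles in degrees, forces in N, time in s.
With the tool pointing down it reaches from about 0.25 to 0.725 m from the base axis. Payload 9.7 kg.
Tool frame: the origin (TCP) lies midway between the tips of the shut fingers; the grasp point (between the pads) lies bot.grasp_offset behind it (bot.grasp_offset is the distance from the TCP to the grasp point, in m); x points along the fingers, y is the direction in which the jaws open and shut, and the axes are right-handed (so a half turn about x gives the same grasp; the last joint's range is limited). The gripper opens to 85 mm and grips with 20 to 120 N. Pads are 22 mm wide; open, the fingers measure 114 mm over their backs; the gripper's body (76 mm by 85 mm) begins 54 mm behind the grasp point. The pads swing forward as they close: fully open they stand 13 mm farther back than shut.
Start: joints at [64.343, 4.979, 10.078, 95.1, 0, 90], TCP at [0.238, 0.496, 0.231] pointing down, gripper open.
Joint ranges: [-179.16, 179.16], [-48.56, 103.87], [-65.8, 70.77], [-126.05, 130.52], [-82.76, 87.17], [-180, 180]. Speed limits (degrees/s): [127.2, 127.2, 147.25, 180, 180, 180].

## Interface

Orientations are given as [roll, pitch, yaw] about the fixed x, y, z axes, in that order (R = Rz(yaw) Ry(pitch) Rx(roll)).
In Python, from workcell import status, camera, bot gives the robot as it stands.
- The arm moves only by the shell command python3 -m jog 'ROWS' [OPENING] [FORCE]. ROWS is text: rows parted by semicolons, each of 4 numbers parted by spaces: the shift along the tool's x, y, z in mm, then the turn about the tool's x in degrees. A call has exactly 8 rows; each row is the pose to reach, as a shift and turn from the pose commanded when the call began, along the tool's axes at that moment; what a row does not reach only later rows make up. A row lasts 1/8 s, in which the tool goes at most 62.5 mm and 10.7 degrees, less where a joint would pass 70% of its speed; a pose out of reach is approached as far as the arm can. A call with a gripper value outside its range is refused whole. OPENING is the opening, from 0 (shut) to 1 (fully open), set as the call begins (- or left out, the last holds). The fingers move at their own pace and stop on an object; FORCE is the grip in N (left out, the last holds). Time passes only in rows, so rows that repeat a pose let the fingers close, or fill a call up. It gives the time, the measured TCP pose, the force and the opening at its end, in the units of the state.
- status.get_obs(): the state, without advancing time (a new reading comes with each control period).
- camera(name): name is "scene" or "side" or "wrist"; returns a dict with "color" (384x512x3 uint8, red, green, blue), "vfov" (degrees; the focal length in pixels is half the picture's height over the tangent of half this angle, whatever the lens; pixels are square), "cx", "cy" (the principal point, pixels), "D" ([k1, k2, p1, p2, k3] as OpenCV has them; the pictures are not rectified), "rvec" (rotation vector, rad) and "tvec" (3), from world to camera coordinates, as OpenCV has them. Camera axes: x right, y down, z forward; pixel columns grow to the right and rows downward; lengths in m; the calibration is good to about 2 mm. A picture is of the moment at which its call begins. There is no depth.
- bot.job_done(): hands the job in, once; it reports no verdict.
The state is a dict: "time": time; "q": joint angles; "qd": joint speeds; "joint_efforts": joint torques, N m; "ee_pos": TCP position; "tcp_rot": TCP orientation; "wrist_force": force on the tool from outside, world axes, zero at the start; "torque": the same for the moment, N m; "opening": finger opening in m.
Only numpy, scipy, OpenCV 4.12 (cv2) and the standard library are available. Lean on these libraries where they do the work, as an engineer would, in place of code of your own. Each camera call takes 0.05 s, during which the arm holds its last target. There are 200 camera calls.

## Task

Take the pry wedge out of its wooden block and work it down into the seam of the small speaker, first at one end, then at the other, turn by turn, until both ends of the front are about 7 mm further out than pressed home, and even. Press slowly and gently, for the wood and the front bruise at a squeeze of about 22 N, never let one end get more than about 4 mm ahead of the other, and touch the front only with the wedge. Then stand the wedge back in its block and let go; leave the mug, remote and books alone.

Things in the scene. Friction and masses are not known exactly. Their poses are not given: they have to be found in the camera images.
- left_slot (a point): Left pry place on the seam of a small wide speaker (210 wide, 138 deep, 90 high, fixed). The point lies at the height of the speaker's top, mid-seam with the front fully home, 75 left (+y) of the speaker's middle. z up, x out of the front (the way it comes off), y along the seam. A lip 4 high covers the middle 84 mm of the seam: the wedge enters only at the two ends, 42 to 105 from the middle.
- right_slot (a point): Right pry place: like left_slot, 75 to the right (-y) of the speaker's middle, same axes.
- left_end (a joint): How far the front has come out at the left pry place, as a swing in rad: 0 = pressed home, out by 150 mm x value (0.0467 = 7 mm), stop at 0.107. The gap there is 4 mm plus that. A press-fit pin holds it with about 6 N of dry friction plus 3.5 N per mm/s of motion, so it gives slowly and stays where it is left. Wedging at one end moves that end only; the front swings about the other.
- right_end (a joint): The same for the right pry place.
- front: The movable grey front panel with two cones, 24 thick, on the +x side of the seam. x axis out of the front; origin at the right pin, 75 right of the middle, 40 above the table. The seam is open right down to the table, with 3 x 3 mm 45-degree chamfers on both top edges.
- cabinet: The wooden cabinet, fixed, on the -x side of the seam; its face stays put, so the wedge's middle must shift towards +x by half of what the gap opens. Origin under the middle of the seam on the cabinet's face, x axis out of the front.
- wedge_grip (a point): Middle of the wooden handle of the pry wedge (120 g), upright in its block. Handle 22 (x) by 30 (y) by 66 high; below it a collar 36 by 44, 6 thick, its top 35 below this point. Steel blade under the collar: 24 wide along y, 65 long, thickness along x growing evenly from 2 at the tip to 15 (1 mm per 5 mm), symmetric. In the seam its y lies along the seam. z up the handle.
- wedge_tip (a point): The tip of the wedge's blade, 106 below wedge_grip; same axes.
- wedge: The pry wedge as a whole; origin at the blade's tip, same axes as wedge_grip.
- pocket (a point): Mouth of the pocket of the fixed wooden block (90 by 90 by 74 high), at its top centre. The pocket is 20 (x) by 30 (y) and goes right through; the wedge's collar rests on the block's top, tip 65 below this point, wedge x along pocket x (either way round).
- mug: White mug, 80 wide, 95 high. Leave it alone.
- remote: Black remote control, 150 by 44 by 18, lying. Leave it alone.
- books: Two books lying in a pile, 130 by 180 by 40. Leave them alone.
There are look-alikes about, which are no part of the job. Leave any orange, red or yellow look-alike of the part that bears pocket alone.

How it is judged:
By the outcome, as a careful person would: the job done as asked, in the order asked, and still so for the second after the job is handed in, with the robot touching nothing.
It also fails if it takes over 72 s, if anything falls off the work surface, if the arm or the gripper's body presses on something with over 40 N, if the wrist force passes 120 N, or if a joint passes its speed limit or range.

## Working session

There is one attempt and no reset: what is moved stays moved. The work goes in short steps, Python scripts to look and compute and a shell command to move; the robot and the scene stay as the last step left them, time stands still between calls to the robot, and variables do not carry over. Pictures are saved under pics/ and viewed, about 8 in all and at most 12, crops included, and the job is handed in when it is done.

```bash
mkdir -p pics; ls
python3 - <<'E'
from workcell import status,camera,bot
import cv2,numpy as np
print(status.get_obs(), bot.grasp_offset)
for n in ("scene","side","wrist"):
    c=camera(n); cv2.imwrite(f"pics/{n}0.png",c["color"][:,:,::-1])
    print(n,{k:v for k,v in c.items() if k!="color"})
a=cv2.imread("pics/scene0.png");cv2.imwrite("pics/scene0b.png",cv2.resize(a,(800,600),interpolation=cv2.INTER_CUBIC))
a=cv2.imread("pics/side0.png");cv2.imwrite("pics/side0b.png",cv2.resize(a,(800,600),interpolation=cv2.INTER_CUBIC))
E
```

```text
pics
{'time': 0.0, 'q': array([ 6.43438880e+01,  5.01215721e+00,  1.00328463e+01,  9.50973342e+01,
       -6.61520547e-04,  8.99991907e+01]), 'qd': array([ 0.06427897,  0.05225812,  0.08953627,  0.07354084, -0.02522271,
        0.09397704]), 'joint_efforts': array([ 7.87475929e-04, -5.20386314e+01,  4.64805400e+01,  1.62004289e-02,
        1.27862822e-04,  8.26559216e-06]), 'ee_pos': array([0.23804   , 0.49557409, 0.23055851]), 'tcp_rot': array([ -89.5063044 ,   89.92335206, -115.16160656]), 'wrist_force': array([-0.53888247, -0.41311778, -0.33826963]), 'torque': array([-0.0213097 ,  0.01286164,  0.00974045]), 'opening': 0.08545790682376844} 0.0187
scene {'vfov': 45.54510559363048, 'cx': 252.48864869045406, 'cy': 188.88543651300085, 'D': array([-0.0794169,  0.       ,  0.       ,  0.       ,  0.       ]), 'rvec': array([ 1.87932867,  1.28990371, -0.63060588]), 'tvec': array([-0.31891528, -0.24372473,  1.80805098])}
side {'vfov': 53.306209383591714, 'cx': 250.2718604938516, 'cy': 190.92012271511092, 'D': array([-0.02668347,  0.        ,  0.        ,  0.        ,  0.        ]), 'rvec': array([ 2.23496576, -0.71539304,  0.30610905]), 'tvec': array([-0.42506403,  0.37916508,  0.93694532])}
wrist {'vfov': 67.55283949010104, 'cx': 256.5719368604043, 'cy': 188.1540261242613, 'D': array([-0.01428434,  0.        ,  0.        ,  0.        ,  0.        ]), 'rvec': array([-2.44673895, -1.53853856, -0.22131008]), 'tvec': array([-0.54898826, -0.03572093,  0.37935225])}
```

View pics/scene0b.png

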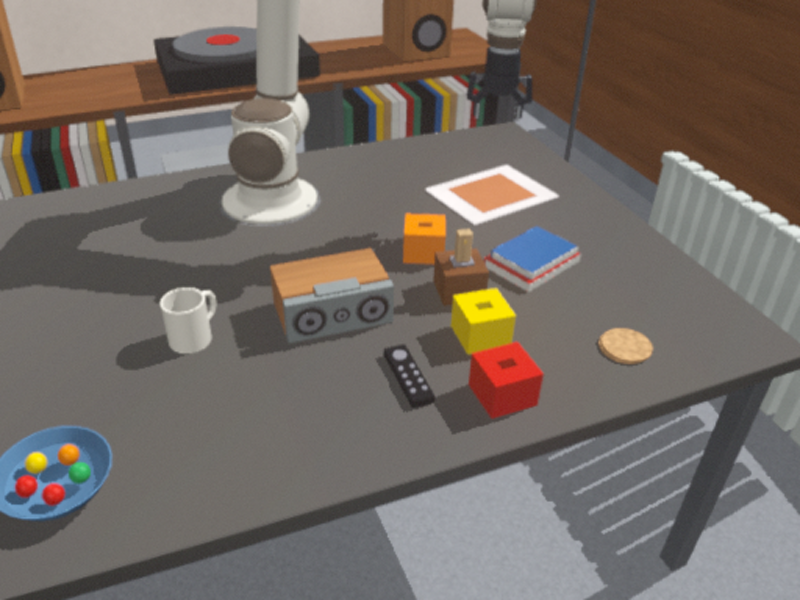

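View pics/side0b.png

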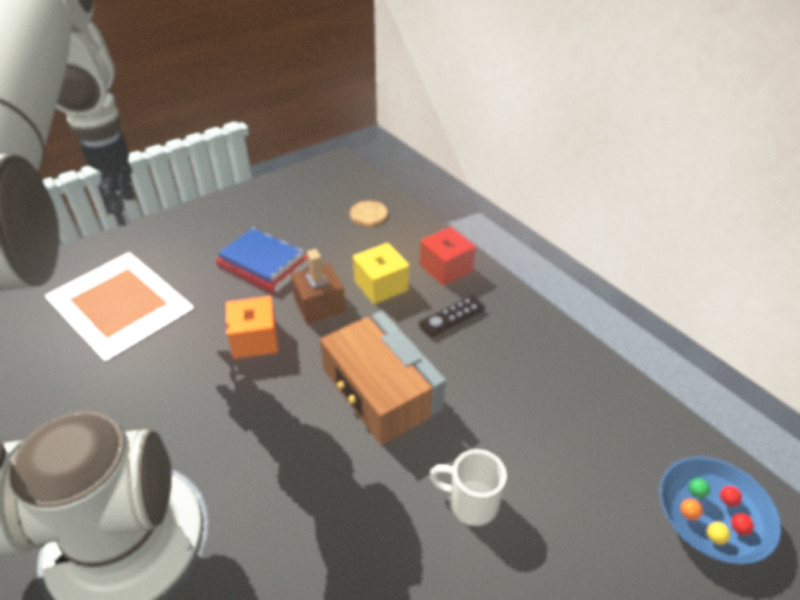

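Scene picture (800×600 scale): candidate blocks are orange (425,238), brown with the upright wedge (461,272), yellow (483,320), red (505,378). The brown one fits, as it holds the wedge and the other colours are look-alikes. The speaker is at (333,295), its front facing the camera. The side view agrees: wedge at (315,268), speaker at (385,375).

```bash
cat > h.py <<'E'
import numpy as np,cv2
from workcell import status,camera,bot
from scipy.spatial.transform import Rotation as Ro
def K(c):
    f=c["color"].shape[0]/2/np.tan(np.radians(c["vfov"]/2)); return np.array([[f,0,c["cx"]],[0,f,c["cy"]],[0,0,1]])
def ray(c,uv):
    n=cv2.undistortPoints(np.array(uv,float).reshape(-1,1,2),K(c),c["D"]).reshape(-1,2)
    R=cv2.Rodrigues(c["rvec"])[0]; d=np.c_[n,np.ones(len(n))]@R; return -R.T@c["tvec"],d
def onz(c,uv,z):
    o,d=ray(c,uv); return o+d*((np.asarray(z)-o[2])/d[:,2])[:,None]
def proj(c,P): return cv2.projectPoints(np.array(P,float).reshape(-1,1,3),c["rvec"],c["tvec"],K(c),c["D"])[0].reshape(-1,2)
def crop(c,x0,y0,x1,y1,s,name): cv2.imwrite("pics/"+name,cv2.resize(c["color"][y0:y1,x0:x1,::-1],None,fx=s,fy=s,interpolation=cv2.INTER_CUBIC))
def shift(d):  # world shift mm -> tool axes
    return Ro.from_euler("xyz",status.get_obs()["tcp_rot"],degrees=True).as_matrix().T@np.array(d)
E
python3 - <<'E'
from h import *
s=camera("scene");d=camera("side");w=camera("wrist")
k=.64
np.set_printoptions(precision=4,suppress=True)
print("scene block top", onz(s,np.array([[461,262]])*k,[.074]), "side",onz(d,np.array([[318,280]])*k,[.074]))
print("wedge top",onz(s,np.array([[464,232]])*k,[.148]),onz(d,np.array([[314,252]])*k,[.148]))
print("side spk cab top corners",onz(d,np.array([[322,336],[372,318],[432,385],[381,412]])*k,[.09]*4))
print("scene spk",onz(s,np.array([[271,264],[378,251],[392,280],[283,302]])*k,[.09]*4))
print("wrist cam",ray(w,[[256,188]]), Ro.from_euler("xyz",status.get_obs()["tcp_rot"],degrees=True).as_matrix())
crop(s,165,130,325,230,5,"s1.png");crop(d,180,150,300,290,5,"d1.png")
E
```

```text
scene block top [[0.5264 0.2789 0.074 ]] side [[0.5275 0.2759 0.074 ]]
wedge top [[0.5304 0.2775 0.148 ]] [[0.5274 0.2795 0.148 ]]
side spk cab top corners [[ 0.4444  0.1165  0.09  ]
 [ 0.5484  0.1012  0.09  ]
 [ 0.5411 -0.0967  0.09  ]
 [ 0.4357 -0.092   0.09  ]]
scene spk [[ 0.4252 -0.0902  0.09  ]
 [ 0.4533  0.1253  0.09  ]
 [ 0.5588  0.1145  0.09  ]
 [ 0.5554 -0.0994  0.09  ]]
wrist cam (array([0.1722, 0.5266, 0.3739]), array([[ 0.2535, -0.1242, -0.9593]])) [[-0.0002  0.433   0.9014]
 [-0.0004  0.9014 -0.433 ]
 [-1.     -0.0004  0.    ]]
```

View pics/s1.png

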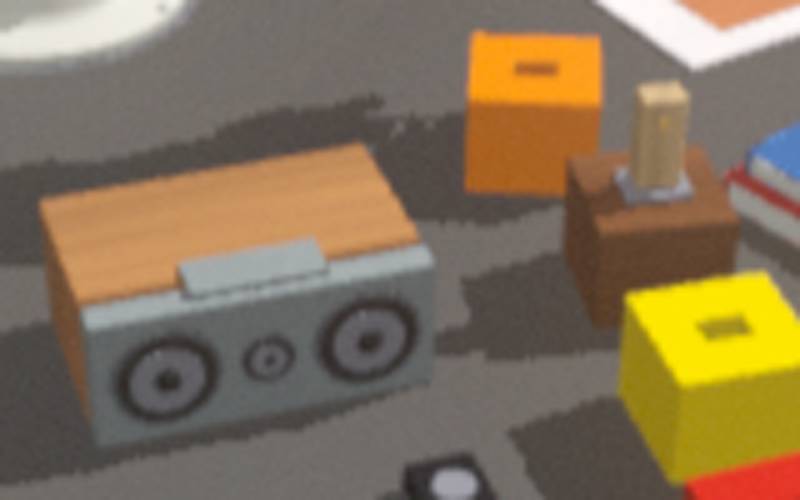

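The crop confirms it: the wedge handle (660,135) stands in the brown block, at about (0.527, 0.278). The orange and yellow blocks are empty. Next I move above the wedge and look with the wrist camera.

```bash
python3 -m jog '-3 -4 21 3.9;-10 -14 71 12.9;-18 -26 128 23;-26 -37 184 33;-34 -48 241 43.5;-42 -60 298 54;-48 -68 337 61;-50 -71.4 355 64.3' 1
python3 - <<'E'
from h import *
w=camera("wrist");crop(w,0,0,512,384,1.5625,"w1.png")
E
```

```text
time: 1.3
ee_pos: [0.5287, 0.2763, 0.2812]
tcp_rot: [-38.8, 90.0, -129.1]
wrist_force: [0.0, -0.2, -0.2]
opening: 0.0853
```

View pics/w1.png

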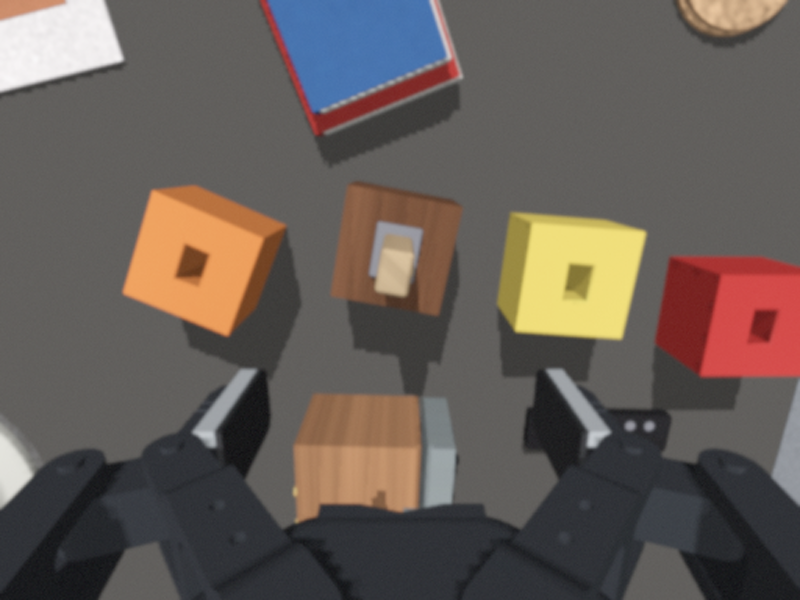

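The wrist view shows the wedge handle at about (396,265), the brown block around it, and the speaker at the bottom with the seam's left end at about (421,395–445). I'll enlarge the wedge and the block.

Run:
```python
from h import *
w=camera("wrist");crop(w,200,105,310,210,7,"w2.png")
```

```text
(no output)
```

View pics/w2.png

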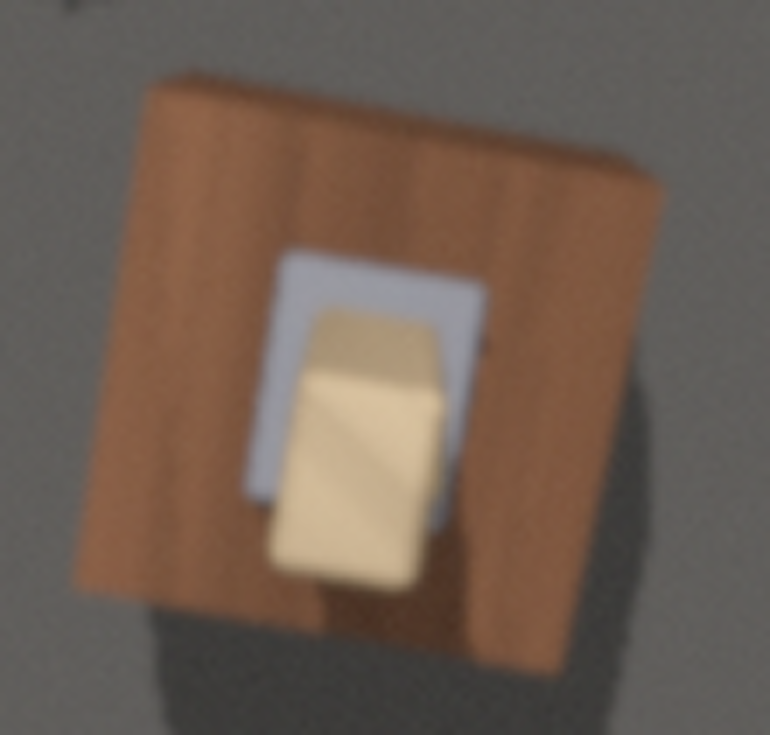

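Block top corners in the crop are (150,88), (662,182), (562,672), (78,588). Handle top corners are (303,370), (442,398), (412,590), (272,560).

Run:
```python
from h import *
np.set_printoptions(precision=4,suppress=True)
w=camera("wrist")
g=lambda p:np.array(p)/7+[200-.5+.07,105-.5+.07]
b=onz(w,g([[150,88],[662,182],[562,672],[78,588]]),[.074]*4)
h=onz(w,g([[303,370],[442,398],[412,590],[272,560]]),[.148]*4)
for n,p in(("block",b),("handle",h)):
    x=(p[1]+p[2]-p[0]-p[3])[:2]/2; y=(p[0]+p[1]-p[2]-p[3])[:2]/2
    print(n,p.mean(0),"len",np.hypot(*x),np.hypot(*y),"yawx",np.degrees(np.arctan2(x[1],x[0])),"yawy",np.degrees(np.arctan2(-y[0],y[1])))
print("cab/front/outer at left end", onz(w,np.array([[421,443],[424,443],[455,445],[298,445]])/1.5625,[.09]*4))
o=status.get_obs();print(o["ee_pos"],Ro.from_euler("xyz",o["tcp_rot"],degrees=True).as_matrix())
t=.5*(h.mean(0)+b.mean(0))[:2]
print("mid",t)
```

```text
block [0.5207 0.2812 0.074 ] len 0.08918955765316836 0.08987179547897994 yawx -10.372526227581456 yawy -10.125025894406066
handle [0.5212 0.2827 0.148 ] len 0.02008200867857007 0.02799450511987971 yawx -12.186585087069716 yawy -9.267627054817618
cab/front/outer at left end [[0.5441 0.1164 0.09  ]
 [0.5467 0.1164 0.09  ]
 [0.5735 0.1143 0.09  ]
 [0.4379 0.1145 0.09  ]]
[0.5273 0.2777 0.2809] [[-0.0007  1.      0.0011]
 [-0.0001  0.0011 -1.    ]
 [-1.     -0.0007  0.0001]]
mid [0.521  0.2819]
```

```bash
python3 -m jog '12 -1 0 2;38 -3 -2 5;68 -5 -3 8;98 -6.3 -4 10.3;128 -6.3 -4 10.3;158 -6.3 -4 10.3;178 -6.3 -4 10.3;184.6 -6.3 -4 10.3' 1 
python3 -m jog '0 0 0 0;0 0 0 0;0 0 0 0;0 0 0 0;0 0 0 0;0 0 0 0;0 0 0 0;0 0 0 0' 0 60
python3 - <<'E'
from h import *
s=camera("wrist");crop(s,100,60,400,280,2.6,"w3.png")
E
```

```text
time: 2.45
ee_pos: [0.519, 0.2821, 0.0947]
tcp_rot: [-53.5, 89.9, -153.7]
wrist_force: [0.1, 0.3, 1.5]
opening: 0.0855
time: 3.45
ee_pos: [0.5214, 0.2819, 0.0975]
tcp_rot: [129.0, 89.9, 28.8]
wrist_force: [0.9, 0.6, 4.5]
opening: 0.0212
```

View pics/w3.png

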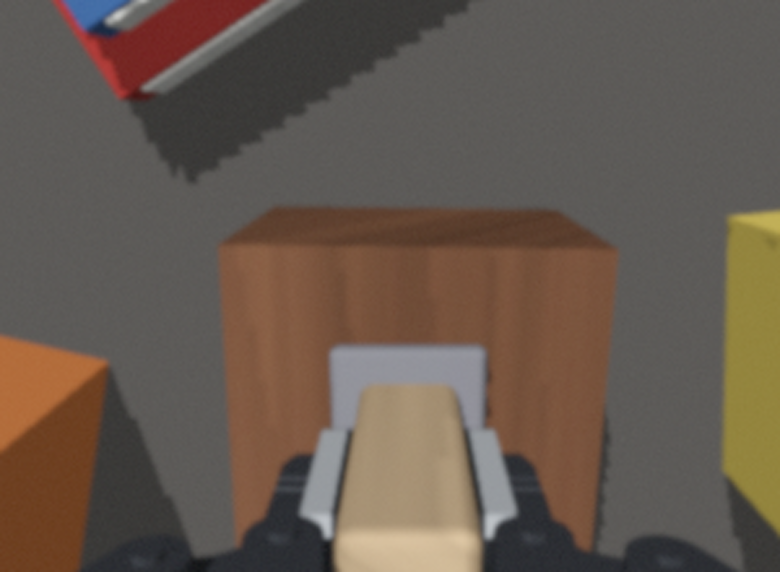

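```bash
python3 -m jog '-3 0 0 0;-12 0 0 0;-28 0 0 0;-46 0 0 0;-66 0 0 0;-88 0 0 0;-105 0 0 0;-111 0 0 0'
python3 - <<'E'
from h import *
np.set_printoptions(precision=4,suppress=True)
s=camera("scene");d=camera("side");w=camera("wrist")
p=onz(s,np.array([[80,305],[418,243],[42,203],[362,145]])/5+[164.6,129.6],[.09]*4);print(p)
for a,b in((0,1),(2,3)): v=p[b]-p[a];print("yaw",np.degrees(np.arctan2(-v[0],v[1])),np.hypot(*v[:2]))
crop(d,190,170,300,290,6,"d2.png");print(status.get_obs()["ee_pos"],status.get_obs()["wrist_force"])
E
```

```text
time: 4.5
ee_pos: [0.5213, 0.2819, 0.2094]
tcp_rot: [127.3, 89.9, 27.1]
wrist_force: [-0.5, 0.1, -0.4]
opening: 0.0213
[[ 0.5423 -0.0976  0.09  ]
 [ 0.5511  0.1088  0.09  ]
 [ 0.4315 -0.0931  0.09  ]
 [ 0.4366  0.1148  0.09  ]]
yaw -2.441183452321281 0.20658093814552356
yaw -1.4075133235205088 0.20796487166420022
[0.5209 0.2817 0.2075] [ 0.0585  0.072  -0.8361]
```

View pics/d2.png

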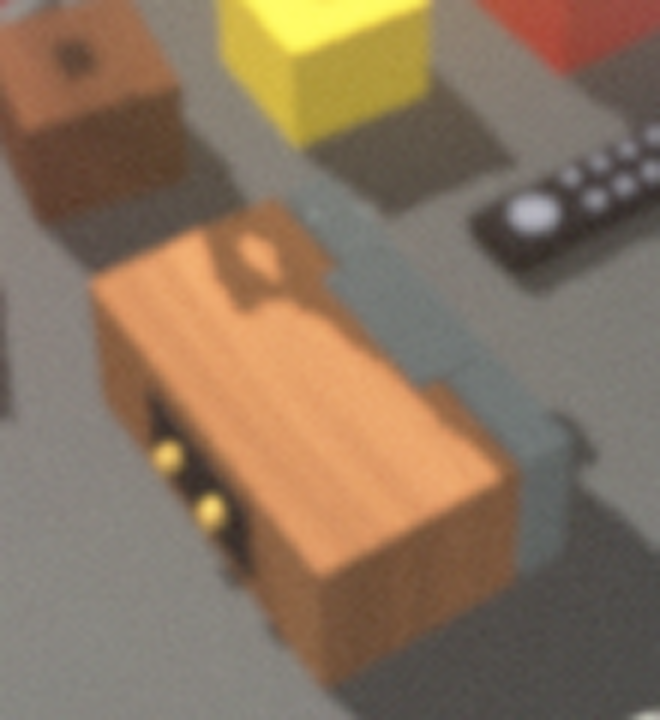

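Pocket is empty at (75,60), so the wedge is held. The cabinet top corners are (92,282), (322,578), (285,198) and (518,478).

```bash
python3 -m jog '0 2 6 -0.3;0 9 28 -1;0 19 60 -2.5;0 30 95 -4;0 41 130 -5.5;0 51 162 -7;0 58 184 -8;0 59.8 189.4 -8.3'
python3 - <<'E'
from h import *
np.set_printoptions(precision=4,suppress=True)
d=camera("side")
p=onz(d,np.array([[322,578],[92,282],[518,478],[285,198]])/6+[189.6,169.6],[.09]*4);print(p,p.mean(0))
for a,b in((0,1),(2,3)): v=p[b]-p[a];print("yaw",np.degrees(np.arctan2(-v[0],v[1])),np.hypot(*v[:2]))
w=camera("wrist");crop(w,120,130,400,340,2.8,"w4.png")
o=status.get_obs();print(o["ee_pos"],o["wrist_force"])
E
```

```text
time: 5.65
ee_pos: [0.5458, 0.0831, 0.2071]
tcp_rot: [-71.4, 89.9, -163.4]
wrist_force: [-0.1, 0.9, -0.7]
opening: 0.0213
[[ 0.4304 -0.097   0.09  ]
 [ 0.4385  0.1131  0.09  ]
 [ 0.5338 -0.1036  0.09  ]
 [ 0.5482  0.1062  0.09  ]] [0.4877 0.0047 0.09  ]
yaw -2.1830347233785057 0.21025660127420737
yaw -3.930001003528314 0.21037034666823548
[0.5459 0.0842 0.2073] [-0.8544  0.1122 -0.3474]
```

View pics/w4.png

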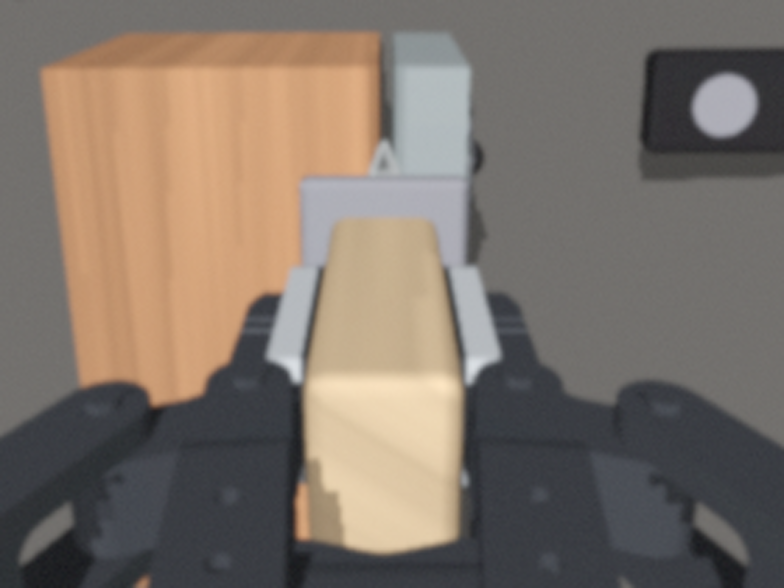

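The view shows the seam at crop columns 381–394 (top edge at row 66), the front at 394–470, and the wedge tip at (385,142), nearly over the seam. I'll read the intensity profiles numerically.

Run:
```python
from h import *
np.set_printoptions(precision=4,suppress=True,linewidth=250)
w=camera("wrist")
print(np.arange(246,268))
for r in (145,150,154,158,162,166,170,174,178,180,182,184,186,188,190): print(r,w["color"][r,246:268].astype(int).sum(1)//3)
print(np.arange(280,296));print(w["color"][162,280:296].astype(int).sum(1)//3)
print("col",[ (r,int(w["color"][r,230].sum()//3), int(w["color"][r,275].sum()//3)) for r in range(138,162)])
o=status.get_obs();T=o["ee_pos"]
print(T,proj(w,[T-[0,0,.0885],T-[0,0,.0885]+[0,.012,0]]))
```

```text
[246 247 248 249 250 251 252 253 254 255 256 257 258 259 260 261 262 263 264 265 266 267]
145 [137 139 140 141 137 135 133 132 126 114 110 110 112 116 128 139 145 146 146 147 146 146]
150 [139 140 140 139 135 132 129 129 119 103  93 102 110 112 119 136 146 147 147 147 146 147]
154 [154 156 154 150 147 140 134 132 120  99  91 103 111 111 120 139 153 156 159 162 164 164]
158 [175 175 173 170 165 156 146 138 125 102  82  87 102 111 124 148 164 170 176 182 186 186]
162 [175 176 173 171 165 154 143 137 126 103  82  85 102 109 124 147 163 168 174 181 185 185]
166 [175 175 173 170 165 156 144 137 127 103  81  78  88 102 122 148 163 170 177 183 186 185]
170 [174 175 174 170 165 155 144 136 125 102  79  73  74  86 114 145 163 171 177 183 185 186]
174 [174 175 174 170 166 157 143 134 124 101  80  73  73  84 114 146 163 172 178 182 185 185]
178 [175 174 174 171 166 158 145 137 127 108  91  83  81  84 114 146 163 171 176 181 183 184]
180 [175 176 173 172 167 158 143 138 134 135 143 145 128 106 114 145 165 170 177 182 183 184]
182 [175 176 173 171 167 158 145 142 153 169 178 178 167 141 128 146 1
[... 310 characters left out ...]
[175 176 175 172 169 174 179 180 171 157 149 154 163 172 180 182 178 175 178 181 183 184]
[280 281 282 283 284 285 286 287 288 289 290 291 292 293 294 295]
[186 186 185 185 186 185 178 158 129 117 113 112 112 112 112 111]
col [(138, 111, 112), (139, 112, 110), (140, 110, 112), (141, 113, 115), (142, 121, 128), (143, 130, 140), (144, 132, 145), (145, 132, 146), (146, 132, 146), (147, 132, 147), (148, 131, 147), (149, 132, 147), (150, 131, 147), (151, 130, 147), (152, 130, 148), (153, 133, 154), (154, 141, 165), (155, 152, 178), (156, 161, 185), (157, 164, 186), (158, 163, 187), (159, 163, 186), (160, 164, 186), (161, 163, 185)]
[0.5459 0.0848 0.2074] [[257.8856 191.4895]
 [257.3908 177.6958]]
```

Run:
```python
from h import *
np.set_printoptions(precision=4,suppress=True,linewidth=250)
w=camera("wrist");o=status.get_obs();T=o["ee_pos"]
R=Ro.from_euler("xyz",o["tcp_rot"],degrees=True).as_matrix();print(T,R[:,1],R[:,2])
S=onz(w,[[257.5,158],[257.5,174]],[.087,.087]);E=onz(w,[[230,154.5],[275,154.5]],[.09,.09])
t=onz(w,[[256.5,181]],[.119]);t2=onz(w,[[256.5,181]],[.121])
print("seam",S,"end",E,"tip",t,t2)
for n,p in(("seam",S),("end",E),("tip",t)): print(n,((p-T)@R*1000).round(1))
```

```text
[0.5459 0.0851 0.2074] [ 0.9994 -0.0341 -0.0005] [-0.0341 -0.9994 -0.0001]
seam [[0.5464 0.1081 0.087 ]
 [0.5459 0.0928 0.087 ]] end [[0.5214 0.1127 0.09  ]
 [0.5625 0.1113 0.09  ]] tip [[0.545  0.0946 0.119 ]] [[0.545  0.0951 0.121 ]]
seam [[120.4  -0.2 -22.9]
 [120.4  -0.2  -7.7]]
end [[117.4 -25.3 -26.8]
 [117.4  15.8 -26.7]]
tip [[88.4 -1.1 -9.4]]
```

```bash
python3 -m jog '0 0.3 0.5 0;2 0.6 1 0;7 0.9 2 0;14 0.9 2 0;21 0.9 2 0;27 0.9 2 0;31 0.9 2 0;32 0.9 2 0'
python3 - <<'E'
from h import *
np.set_printoptions(precision=4,suppress=True,linewidth=250)
w=camera("wrist");o=status.get_obs();T=o["ee_pos"];print(T,o["wrist_force"])
print(np.arange(246,270))
for r in range(140,182,2): print(r,w["color"][r,246:270].astype(int).sum(1)//3)
crop(w,216,110,306,185,8,"w5.png")
E
```

```text
time: 6.85
ee_pos: [0.5468, 0.0826, 0.1754]
tcp_rot: [-80.9, 90.0, -172.9]
wrist_force: [0.5, -0.3, -0.7]
opening: 0.0214
[0.5468 0.0826 0.1755] [-0.1092  0.2704 -1.3772]
[246 247 248 249 250 251 252 253 254 255 256 257 258 259 260 261 262 263 264 265 266 267 268 269]
140 [110 111 111 110 110 111 111 111 112 112 111 109 110 111 111 110 110 111 111 110 111 110 110 109]
142 [112 109 109 110 111 112 112 112 110 109 110 111 110 111 111 112 111 110 112 112 111 111 111 114]
144 [125 126 127 125 123 123 123 119 116 112 110 110 111 115 122 122 124 125 124 123 124 124 125 124]
146 [139 138 137 135 133 132 131 126 117 112 112 109 111 119 132 141 142 142 142 142 143 143 143 142]
148 [140 140 137 135 133 132 132 125 108 102 107 109 111 116 133 143 144 145 145 143 144 145 144 144]
150 [140 138 136 134 132 134 134 125 102  90 102 108 111 115 131 142 146 145 146 146 145 145 146 146]
152 [138 138 136 133 131 132 130 120 101  91 102 108 109 114 128 141 145 146 145 145 145 146 146 145]
154 [138 137 134 132 129 126 122 112  94  88 101 109 111 114 127 139 145 146 146 145 145 145 146 146]
156 [138 137 13
[... 610 characters left out ...]
163 154 142 135 130 112  87  75  77  86 101 111 133 155 165 169 175 182 184 185 184 184]
170 [171 168 163 156 145 135 130 112  88  76  73  84  98 109 132 155 165 169 175 182 184 185 184 184]
172 [172 168 164 157 144 136 130 116  93  77  75  79  90 104 131 154 164 170 174 180 184 184 184 184]
174 [172 169 166 157 144 136 132 118  93  76  73  72  78  96 130 155 165 170 175 182 184 184 184 184]
176 [172 169 164 157 145 136 132 117  92  77  73  72  79  97 130 155 165 170 178 182 184 184 184 184]
178 [173 168 165 157 145 136 131 117  93  79  78  80  84 103 134 158 166 170 177 182 184 184 184 184]
180 [171 169 164 156 144 137 130 118 104 114 135 140 126 120 138 159 167 170 178 182 184 184 184 183]
```

View pics/w5.png

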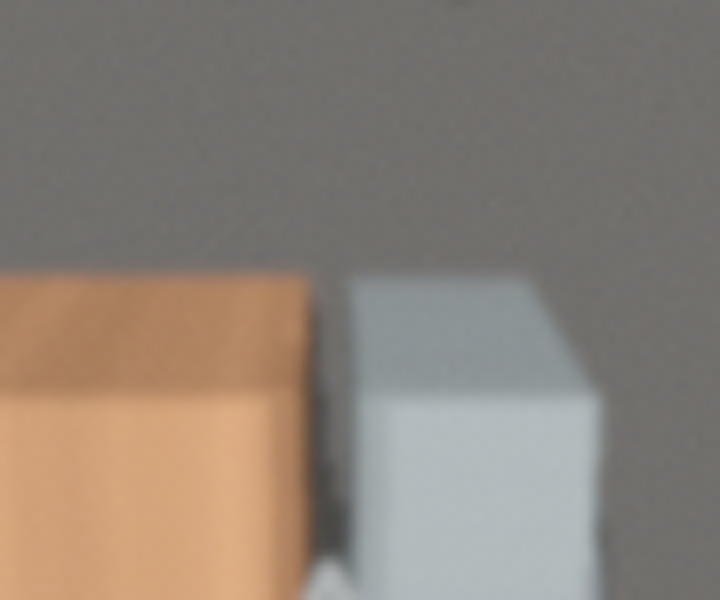

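The tip near edge at crop (330,565), i.e. column 257, is centred in the gap (253.6–259.4) to about 0.2 mm. The blade centre is about 75 mm from the middle. I'll press slowly, adding the +x shift.

```bash
python3 -m jog '3 0.1 0 0;6 0.1 0 0;8 0.2 0 0;8.6 0.2 0 0;9.2 0.2 0 0;9.8 0.2 0 0;10.4 0.25 0 0;11 0.3 0 0'
python3 -m jog '0.6 0.06 0 0;1.2 0.12 0 0;1.8 0.18 0 0;2.4 0.24 0 0;3 0.3 0 0;3.6 0.36 0 0;4.2 0.42 0 0;4.8 0.48 0 0'
python3 - <<'E'
from h import *
np.set_printoptions(precision=4,suppress=True,linewidth=250)
w=camera("wrist");o=status.get_obs();print(o["ee_pos"],o["wrist_force"],o["torque"])
print(np.arange(246,294))
for r in range(160,172,4): print(r,w["color"][r,246:294].astype(int).sum(1)//3)
E
```

```text
time: 7.9
ee_pos: [0.5472, 0.0826, 0.1647]
tcp_rot: [122.5, 90.0, 30.5]
wrist_force: [-0.2, 0.6, -1.5]
opening: 0.0215
time: 8.9
ee_pos: [0.5475, 0.0826, 0.1599]
tcp_rot: [-101.3, 90.0, 166.8]
wrist_force: [-2.6, 1.0, 1.2]
opening: 0.0212
[0.5474 0.0826 0.1598] [-2.9523  0.4008  0.3684] [ 0.0664  0.7155 -0.0369]
[246 247 248 249 250 251 252 253 254 255 256 257 258 259 260 261 262 263 264 265 266 267 268 269 270 271 272 273 274 275 276 277 278 279 280 281 282 283 284 285 286 287 288 289 290 291 292 293]
160 [135 131 127 125 122 117 103  85  77  84 100 108 111 118 136 144 146 147 146 147 146 146 146 148 146 146 147 146 145 146 145 146 147 146 146 146 146 146 146 147 146 146 144 139 127 116 110 109]
164 [160 155 147 139 136 129 110  87  76  86  99 108 112 127 150 161 166 167 173 177 178 179 178 179 179 179 179 177 178 178 177 179 179 178 178 178 179 179 178 177 176 176 176 175 173 162 136 115]
168 [165 160 150 140 135 128 110  88  74  75  87 102 110 128 152 164 167 171 178 183 183 184 184 183 183 183 183 183 184 184 183 184 184 184 184 184 184 183 183 184 184 183 184 183 181 168 138 115]
```

```bash
for i in 1; do python3 -m jog '0.6 0.06 0 0;1.2 0.12 0 0;1.8 0.18 0 0;2.4 0.24 0 0;3 0.3 0 0;3.6 0.36 0 0;4.2 0.42 0 0;4.8 0.48 0 0'; python3 -m jog '0.6 0.06 0 0;1.2 0.12 0 0;1.8 0.18 0 0;2.4 0.24 0 0;3 0.3 0 0;3.6 0.36 0 0;4.2 0.42 0 0;4.8 0.48 0 0'; done
python3 - <<'E'
from h import *
np.set_printoptions(precision=4,suppress=True,linewidth=250)
w=camera("wrist");o=status.get_obs();print(o["ee_pos"],o["wrist_force"],o["torque"])
print(np.arange(246,300))
for r in range(164,172,4): print(r,w["color"][r,246:300].astype(int).sum(1)//3)
E
```

```text
time: 9.95
ee_pos: [0.5476, 0.0827, 0.1551]
tcp_rot: [-96.4, 89.9, 171.7]
wrist_force: [-7.0, 0.1, 4.6]
opening: 0.0211
time: 10.95
ee_pos: [0.5478, 0.0826, 0.1504]
tcp_rot: [-95.5, 89.9, 172.5]
wrist_force: [-7.4, 1.5, 5.9]
opening: 0.0214
[0.5478 0.0827 0.1504] [-8.4736  0.9865  5.4181] [ 0.0669  2.1753 -0.0416]
[246 247 248 249 250 251 252 253 254 255 256 257 258 259 260 261 262 263 264 265 266 267 268 269 270 271 272 273 274 275 276 277 278 279 280 281 282 283 284 285 286 287 288 289 290 291 292 293 294 295 296 297 298 299]
164 [133 129 125 123 121 109  91  77  72  83 101 108 109 109 123 138 148 151 151 150 151 149 149 148 148 148 149 148 148 149 147 149 148 147 149 148 147 147 146 147 147 147 146 147 147 142 135 124 116 111 110 109 109 109]
168 [159 149 139 135 132 115  92  75  72  84 101 110 109 113 133 155 164 167 171 177 182 182 182 182 183 183 183 183 182 182 183 183 183 183 183 182 182 183 183 183 183 183 182 182 183 182 180 171 141 115 109 109 109 109]
```

Run:
```python
from h import *
np.set_printoptions(precision=4,suppress=True,linewidth=250)
w=camera("wrist");o=status.get_obs();T=o["ee_pos"];print(T,o["wrist_force"])
R=Ro.from_euler("xyz",o["tcp_rot"],degrees=True).as_matrix()
print("pose",((onz(w,[[251.4,168],[259.9,168],[293.9,168]],[.087,.087,.09])-T)@R*1000).round(2))
for r in range(170,186,3): print(r,w["color"][r,246:300].astype(int).sum(1)//3)
crop(w,156,130,356,280,4,"w6.png")
c=ray(w,[[256,188]])[0]; print("cam rel",(c-T)@R*1000)
for n in("scene","side"):
  cv2.imwrite(f"pics/{n}1.png",camera(n)["color"][:,:,::-1])
```

```text
[0.5478 0.0827 0.1504] [-8.4805  0.2741  4.3966]
pose [[ 63.4   -4.91 -26.32]
 [ 63.39   1.33 -26.32]
 [ 60.35  25.89 -26.98]]
170 [161 152 141 134 133 119  94  75  73  82  98 107 109 113 131 155 163 167 171 179 182 183 183 182 183 183 183 183 182 183 183 183 182 183 184 182 183 183 182 182 183 183 183 183 183 183 182 172 143 116 111 111 110 110]
173 [161 152 140 135 133 123  99  78  69  72  83 100 107 112 132 154 163 166 170 178 182 183 183 182 182 183 183 183 182 182 182 183 183 182 183 183 182 184 183 182 183 183 183 183 183 183 180 167 139 114 109 108 111 109]
176 [161 152 141 134 133 123  99  77  71  73  84  99 105 109 131 154 163 165 170 178 182 183 183 182 183 183 182 183 183 183 184 183 182 183 182 183 183 183 183 182 182 183 183 183 184 182 179 162 135 115 110 110 109 109]
179 [161 151 140 135 133 122  98  80  79  92 107 112 104 107 130 153 163 167 172 179 182 182 183 183 182 182 184 183 183 183 182 183 182 183 182 183 183 183 183 184 183 183 182 182 183 182 176 157 130 112 110 111 109 109]
182 [161 152 142 134 133 123  98  89 123 162 178 176 158 135 135 153 163 166 173 178 182 182 182 183 183 183 182 184 183 183 183 183 182 183 183 183 183 183 182 183 183 183 182 183 183 181 172 144 118 111 110 109 109 109]
185 [161 152 140 134 133 123 106 121 153 163 159 165 173 172 165 164 165 168 172 178 183 182 183 182 183 182 182 183 183 183 183 183 182 183 183 182 183 182 182 183 182 182 183 183 184 181 169 139 111 106 108 109 109 110]
cam rel [-142.9363   -1.1954  -71.5698]
```

View pics/w6.png

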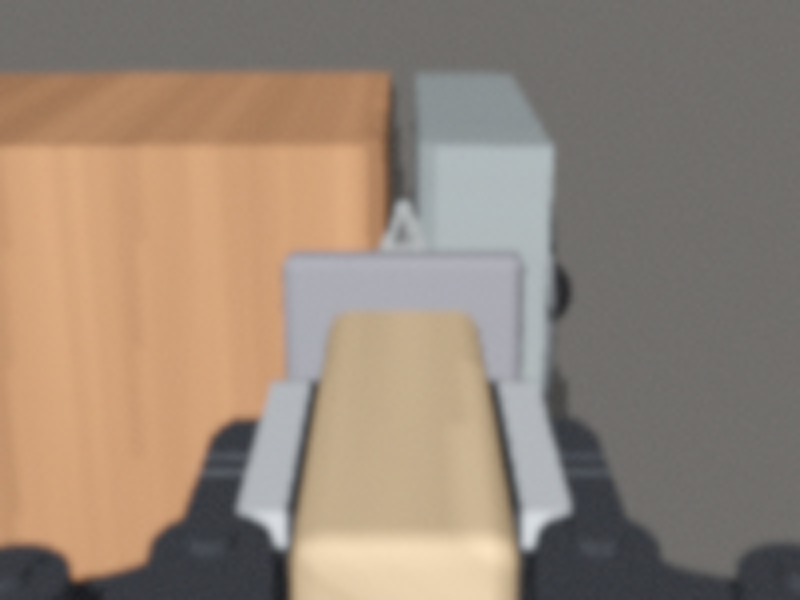

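The image shows the blade in the seam. Its tip is still at about (257,180), so it has not slipped in the grip, and the ray measurement gives the front about 2.8 mm out on the left. I'll retract and cross to the right end.

```bash
python3 -m jog '-1 -0.3 0 0;-3 -0.6 0 0;-7 -1 0 0;-14 -1.5 0 0;-22 -1.7 0 0;-31 -1.7 0 0;-39 -1.7 0 0;-43 -1.7 0 0'
python3 -m jog '0 0 3 0;0 0 14 0;0 0 36 0;0 0 64 0;0 0 94 0;0 0 122 0;0 0 143 0;0 0 150 0'
python3 -m jog '0 0 0 0;0 0 0 0;0 0 0 0;2 0 0 0;5 0 0 0;9 0 0 0;12 0 0 0;12 0 0 0'
cat > m.py <<'E'
from h import *
np.set_printoptions(precision=4,suppress=True,linewidth=260)
import sys
w=camera("wrist");o=status.get_obs();T=o["ee_pos"];print(T,o["wrist_force"],o["time"])
R=Ro.from_euler("xyz",o["tcp_rot"],degrees=True).as_matrix();print(R[:,1])
def cross(r,a,b,thr,up):
    v=w["color"][r-1:r+2].astype(float).mean((0,2))
    for c in range(a,b):
        if (v[c]<thr)!=(v[c+1]<thr) and ((v[c+1]>v[c])==up): return c+(thr-v[c])/(v[c+1]-v[c])
for r in map(int,sys.argv[1:]):
    c,f,e=cross(r,244,260,103,0),cross(r,256,270,133,1),cross(r,275,310,146,0)
    if None in(c,f,e): print(r,c,f,e,w["color"][r,244:300].astype(int).sum(1)//3);continue
    p=(onz(w,[[c,r],[f,r],[e,r]],[.087,.087,.09])-T)@R*1000
    print(r,np.round([c,f,e],2),"y cab,front,outer",p[:,1].round(2),"z",p[0,2].round(1),"gap",(p[1,1]-p[0,1]).round(2),"gap2",(p[2,1]-p[0,1]-24).round(2))
E
python3 m.py 150 158 162 166 170 174 178 182
```

```text
time: 12.15
ee_pos: [0.5472, 0.0827, 0.1941]
tcp_rot: [99.3, 90.0, 7.3]
wrist_force: [-0.3, -0.3, -1.7]
opening: 0.0213
time: 13.15
ee_pos: [0.5414, -0.0688, 0.1929]
tcp_rot: [-84.4, 90.0, -176.5]
wrist_force: [0.4, 0.7, -1.0]
opening: 0.0212
time: 14.15
ee_pos: [0.5416, -0.0673, 0.1809]
tcp_rot: [-95.8, 90.0, 172.3]
wrist_force: [-0.2, 0.5, -1.0]
opening: 0.0214
[ 0.5417 -0.0673  0.1812] [ 0.0822  0.3685 -0.0064] 14.2
[ 0.9994 -0.0342 -0.0002]
150 None None 288.47938144329896 [162 162 162 162 162 163 162 161 161 162 161 162 162 162 162 162 161 163 163 163 161 162 161 161 161 161 161 161 163 163 162 162 163 162 154 145 155 161 163 163 162 163 163 162 156 135  97  68  62  65  75  89  97  98  96  96]
158 [250.69 263.91 288.88] y cab,front,outer [-6.11  4.93 25.42] z -28.1 gap 11.04 gap2 7.53
162 [252.43 260.23 288.2 ] y cab,front,outer [-4.67  1.87 24.97] z -24.8 gap 6.53 gap2 5.63
166 [252.73 260.05 288.12] y cab,front,outer [-4.43  1.72 25.  ] z -21.3 gap 6.15 gap2 5.43
170 [252.76 260.04 287.86] y cab,front,outer [-4.42  1.73 24.89] z -17.9 gap 6.15 gap2 5.31
174 [252.78 260.   288.01] y cab,front,outer [-4.42  1.7  25.12] z -14.4 gap 6.12 gap2 5.54
178 [252.76 259.93 287.48] y cab,front,outer [-4.45  1.65 24.77] z -10.9 gap 6.1 gap2 5.22
182 None None 287.2068965517241 [148 150 149 149 150 150 142 125 110 111 125 147 159 160 152 143 143 148 151 155 161 161 162 162 161 162 161 162 162 162 162 161 162 162 162 162 162 163 162 162 162 162 161 150 125  98  80  70  76  84  91  97  97  96  97  96]
```

```bash
python3 -m jog '4 -0.2 0 0;8 -0.2 0 0;11 -0.2 0 0;12.5 -0.2 0 0;13.2 -0.2 0 0;13.9 -0.2 0 0;14.6 -0.2 0 0;15.3 -0.2 0 0'
python3 -m jog '0.7 0.07 0 0;1.4 0.14 0 0;2.1 0.21 0 0;2.8 0.28 0 0;3.5 0.35 0 0;4.2 0.42 0 0;4.9 0.49 0 0;5.6 0.56 0 0'
python3 -m jog '0.7 0.07 0 0;1.4 0.14 0 0;2.1 0.21 0 0;2.8 0.28 0 0;3.5 0.35 0 0;4.2 0.42 0 0;4.9 0.49 0 0;5.6 0.56 0 0'
python3 m.py 166 170 174 178
```

```text
time: 15.2
ee_pos: [0.5416, -0.0673, 0.166]
tcp_rot: [76.1, 90.0, -15.9]
wrist_force: [0.3, 0.3, -1.3]
opening: 0.0215
time: 16.2
ee_pos: [0.542, -0.0673, 0.1604]
tcp_rot: [-81.6, 90.0, -173.6]
wrist_force: [-3.4, -0.1, 1.2]
opening: 0.0211
time: 17.2
ee_pos: [0.5425, -0.0673, 0.1553]
tcp_rot: [50.2, 90.0, -41.8]
wrist_force: [-6.6, -0.2, 7.0]
opening: 0.0216
[ 0.5425 -0.0673  0.1553] [-5.1589  0.0617  7.2231] 17.25
[ 0.9994 -0.0342  0.0001]
166 [249.44 262.   291.29] y cab,front,outer [-6.42  3.   24.61] z -26.8 gap 9.42 gap2 7.04
170 [250.66 259.94 291.14] y cab,front,outer [-5.53  1.46 24.6 ] z -23.7 gap 6.99 gap2 6.13
174 [250.59 259.91 290.49] y cab,front,outer [-5.6   1.45 24.22] z -20.6 gap 7.05 gap2 5.82
178 [251.05 259.89 290.24] y cab,front,outer [-5.27  1.44 24.13] z -17.5 gap 6.71 gap2 5.4
```

```bash
python3 -m jog '0.6 0.07 0 0;1.2 0.14 0 0;1.8 0.21 0 0;2.4 0.28 0 0;3 0.35 0 0;3.6 0.42 0 0;4.2 0.49 0 0;4.8 0.56 0 0'
python3 -m jog '0.6 0.07 0 0;1.2 0.14 0 0;1.8 0.21 0 0;2.4 0.28 0 0;3 0.35 0 0;3.6 0.42 0 0;4.2 0.49 0 0;4.8 0.56 0 0'
python3 -m jog '0.6 0.07 0 0;1.2 0.14 0 0;1.8 0.21 0 0;2.4 0.28 0 0;3 0.35 0 0;3.6 0.42 0 0;4.2 0.49 0 0;4.8 0.56 0 0'
python3 -m jog '0.6 0.07 0 0;1.2 0.14 0 0;1.8 0.21 0 0;2.4 0.28 0 0;2.4 0.28 0 0;2.4 0.28 0 0;2.4 0.28 0 0;2.4 0.28 0 0'
python3 m.py 166 170 174 178
```

```text
time: 18.25
ee_pos: [0.543, -0.0673, 0.1506]
tcp_rot: [97.2, 90.0, 5.2]
wrist_force: [-6.8, -0.4, 8.8]
opening: 0.0215
time: 19.25
ee_pos: [0.5435, -0.0673, 0.1458]
tcp_rot: [-81.9, 90.0, -173.8]
wrist_force: [-7.5, 0.5, 8.0]
opening: 0.0213
time: 20.25
ee_pos: [0.5439, -0.0673, 0.1409]
tcp_rot: [-75.5, 90.0, -167.5]
wrist_force: [-7.8, -0.4, 7.3]
opening: 0.0214
time: 21.25
ee_pos: [0.5442, -0.0674, 0.1382]
tcp_rot: [-84.0, 90.0, -175.9]
wrist_force: [-6.4, 0.1, 5.2]
opening: 0.0213
[ 0.5442 -0.0674  0.1382] [-7.128   0.2186  5.8473] 21.3
[ 0.9994 -0.0341 -0.0006]
166 None 262.0833333333333 296.15294117647056 [138 137 136 134 134 133 133 131 129 129 130 128 129 128 129 130 131 133 136 137 136 138 138 137 133 132 131 133 131 131 132 132 131 131 133 133 133 131 129 136 148 154 154 155 155 153 155 155 154 154 154 154 149 131 107  93]
170 [245.23 265.25 295.43] y cab,front,outer [-8.93  4.93 25.41] z -27.6 gap 13.86 gap2 10.33
174 [247.04 262.51 295.18] y cab,front,outer [-7.7   3.05 25.35] z -24.7 gap 10.75 gap2 9.05
178 [247.21 262.47 295.46] y cab,front,outer [-7.62  3.03 25.64] z -21.9 gap 10.65 gap2 9.25
```

```bash
python3 -m jog '-1 -0.3 0 0;-4 -0.6 0 0;-10 -1 0 0;-19 -1.2 0 0;-29 -1.2 0 0;-40 -1.2 0 0;-50 -1.2 0 0;-55 -1.2 0 0'
python3 -m jog '0 0 -3 0;0 0 -14 0;0 0 -36 0;0 0 -64 0;0 0 -94 0;0 0 -122 0;0 0 -143 0;0 0 -150 0'
python3 -m jog '0 0 -150 0;0 0 -150 0;0 0 -150 0;2 0 0 0;5 0 0 0;9 0 0 0;12 0 0 0;12 0 0 0' - - >/dev/null 2>&1 & wait
python3 m.py 162 166 170 174 178
```

```text
time: 22.3
ee_pos: [0.5437, -0.0674, 0.1939]
tcp_rot: [83.1, 89.9, -8.9]
wrist_force: [0.0, -0.1, -1.7]
opening: 0.0213
time: 23.3
ee_pos: [0.5482, 0.0841, 0.1925]
tcp_rot: [-86.2, 90.0, -178.0]
wrist_force: [0.8, -0.2, -1.5]
opening: 0.0217
[0.5485 0.0833 0.1809] [-0.421   0.0252 -0.3934] 24.35
[ 0.9994 -0.0336 -0.0003]
162 [251.42 257.93 287.68] y cab,front,outer [-5.43  0.02 24.59] z -24.4 gap 5.45 gap2 6.02
166 [251.62 257.85 287.58] y cab,front,outer [-5.29 -0.05 24.6 ] z -21.0 gap 5.24 gap2 5.89
170 [251.62 258.24 287.65] y cab,front,outer [-5.31  0.28 24.76] z -17.6 gap 5.58 gap2 6.07
174 [251.61 258.5  287.36] y cab,front,outer [-5.33  0.5  24.62] z -14.1 gap 5.83 gap2 5.95
178 [251.6  258.42 287.41] y cab,front,outer [-5.37  0.43 24.76] z -10.6 gap 5.8 gap2 6.13
```

I mistyped the first three rows of that last move, which asked for −150 mm instead of a hold. The arm swung left over free space about 14 mm above the speaker top and came back. The force stayed near zero and the gaps match what I expected, so nothing was touched. I'll recentre by −0.8 mm and press the left end.

```bash
python3 -m jog '4 -0.3 0 0;8 -0.8 0 0;12 -0.8 0 0;15 -0.8 0 0;17 -0.8 0 0;18 -0.8 0 0;18.7 -0.8 0 0;19.4 -0.8 0 0'
python3 m.py 170 174 178
python3 -m jog '0.7 0.07 0 0;1.4 0.14 0 0;2.1 0.21 0 0;2.8 0.28 0 0;3.5 0.35 0 0;4.2 0.42 0 0;4.9 0.49 0 0;5.6 0.56 0 0'
python3 -m jog '0.7 0.07 0 0;1.4 0.14 0 0;2.1 0.21 0 0;2.8 0.28 0 0;3.5 0.35 0 0;4.2 0.42 0 0;4.9 0.49 0 0;5.6 0.56 0 0'
python3 m.py 168 172 176
```

```text
time: 25.35
ee_pos: [0.5478, 0.0826, 0.1616]
tcp_rot: [96.3, 90.0, 4.3]
wrist_force: [-0.3, 0.0, -1.1]
opening: 0.0214
[0.5478 0.0826 0.1616] [0.2964 0.1499 0.1771] 25.4
[ 0.9994 -0.0342 -0.    ]
170 [251.85 258.95 291.1 ] y cab,front,outer [-4.71  0.79 25.37] z -22.2 gap 5.51 gap2 6.08
174 [251.83 259.13 290.95] y cab,front,outer [-4.75  0.94 25.36] z -19.1 gap 5.69 gap2 6.11
178 [251.84 259.34 290.67] y cab,front,outer [-4.76  1.11 25.25] z -15.8 gap 5.87 gap2 6.01
time: 26.4
ee_pos: [0.548, 0.0826, 0.156]
tcp_rot: [-91.9, 90.0, 176.1]
wrist_force: [-6.0, 0.1, 3.2]
opening: 0.0214
time: 27.4
ee_pos: [0.5482, 0.0826, 0.1505]
tcp_rot: [-90.4, 89.9, 177.6]
wrist_force: [-8.4, 0.3, 4.7]
opening: 0.0217
[0.5481 0.0826 0.1503] [-7.2723  0.3193  4.4578] 27.45
[ 0.9994 -0.034  -0.0015]
168 [251.09 259.23 293.09] y cab,front,outer [-5.09  0.89 25.37] z -26.3 gap 5.98 gap2 6.46
172 [251.26 259.3  293.09] y cab,front,outer [-4.98  0.94 25.47] z -23.3 gap 5.93 gap2 6.45
176 [251.27 259.35 292.84] y cab,front,outer [-4.99  0.99 25.4 ] z -20.2 gap 5.98 gap2 6.39
```

```bash
python3 -m jog '0.7 0.07 0 0;1.4 0.14 0 0;2.1 0.21 0 0;2.8 0.28 0 0;3.5 0.35 0 0;4.2 0.42 0 0;4.9 0.49 0 0;5.6 0.56 0 0'
python3 -m jog '0.7 0.07 0 0;1.4 0.14 0 0;2.1 0.21 0 0;2.8 0.28 0 0;3.5 0.35 0 0;4.2 0.42 0 0;4.9 0.49 0 0;5.6 0.56 0 0'
python3 m.py 168 172 176
```

```text
time: 28.45
ee_pos: [0.5485, 0.0826, 0.1449]
tcp_rot: [-94.5, 89.9, 173.5]
wrist_force: [-8.8, 0.1, 5.6]
opening: 0.0212
time: 29.45
ee_pos: [0.5491, 0.0826, 0.1395]
tcp_rot: [-95.7, 89.9, 172.4]
wrist_force: [-8.9, 0.9, 7.5]
opening: 0.0213
[0.5491 0.0826 0.1394] [-9.9947  0.71    6.1501] 29.5
[ 0.9994 -0.034  -0.0017]
168 [249.43 261.53 295.36] y cab,front,outer [-6.06  2.35 25.45] z -28.7 gap 8.41 gap2 7.52
172 [249.5  261.27 296.83] y cab,front,outer [-6.03  2.18 26.57] z -25.8 gap 8.22 gap2 8.61
176 [249.53 261.29 296.71] y cab,front,outer [-6.04  2.21 26.6 ] z -23.0 gap 8.24 gap2 8.63
```

```bash
python3 -m jog '0.7 0.07 0 0;1.4 0.14 0 0;2.1 0.21 0 0;2.8 0.28 0 0;3.5 0.35 0 0;4.2 0.42 0 0;4.9 0.49 0 0;5.6 0.56 0 0'
python3 m.py 168 172 176 180
```

```text
time: 30.5
ee_pos: [0.5496, 0.0826, 0.1339]
tcp_rot: [-100.2, 89.9, 167.8]
wrist_force: [-10.2, 1.0, 7.1]
opening: 0.0214
[0.5496 0.0826 0.1338] [-9.335   0.2869  7.4036] 30.55
[ 0.9994 -0.034  -0.0017]
168 248.31351351351353 262.9225806451613 None [125 123 120 118 107  87  75  70  73  83 100 106 107 109 108 107 106 108 117 134 143 145 145 146 143 145 145 144 144 144 144 144 144 144 144 144 144 144 145 143 144 144 143 144 144 143 144 145 145 144 144 143 139 128 118 112]
172 [248.48 262.54 298.77] y cab,front,outer [-6.58  2.96 27.08] z -27.2 gap 9.53 gap2 9.66
176 [248.49 262.55 299.  ] y cab,front,outer [-6.6   2.98 27.34] z -24.4 gap 9.58 gap2 9.94
180 [248.5  262.44 298.78] y cab,front,outer [-6.61  2.92 27.31] z -21.6 gap 9.53 gap2 9.92
```

Run:
```python
from h import *
np.set_printoptions(precision=3,suppress=True)
w=camera("wrist");T=status.get_obs()["ee_pos"]
R=cv2.Rodrigues(w["rvec"])[0];c0=-R.T@w["tvec"]-T
for T0,px in(([.5459,.0851,.2074],[[255.05,166],[260.4,166],[287.4,162]]),([.5468,.0826,.1755],[[253.4,166],[260.0,166],[291,166]])):
    v=dict(w);v["tvec"]=-R@(c0+np.array(T0))
    p=onz(v,px,[.087,.087,.09])*1000;print("baseline gap",(p[1]-p[0])[0]-(p[1]-p[0])[1]*-.034,"gap2",(p[2]-p[0])[0]-24)
```

```text
baseline gap 4.993485891885714 gap2 5.944549220242038
baseline gap 5.413991989691745 gap2 6.539907470710318
```

Differencing against the start pose shows the left end began about 2 mm out, so the absolute readings hold: L is about 6, and blade depth and gap agree to about 0.4 mm. I'll finish the left end at TCP z ≈ 0.130.

```bash
python3 -m jog '0.6 0.06 0 0;1.2 0.12 0 0;1.8 0.18 0 0;2.4 0.24 0 0;3 0.3 0 0;3.5 0.35 0 0;3.8 0.38 0 0;3.8 0.38 0 0'
python3 m.py 172 176 180
```

```text
time: 31.6
ee_pos: [0.5501, 0.0826, 0.1299]
tcp_rot: [-98.5, 89.9, 169.6]
wrist_force: [-9.2, 0.8, 6.4]
opening: 0.0216
[0.5501 0.0826 0.1299] [-8.2688  0.5524  5.6153] 31.65
[ 0.9994 -0.0341 -0.0015]
172 [247.34 263.89 299.71] y cab,front,outer [-7.25  3.74 27.07] z -28.1 gap 10.99 gap2 10.32
176 [247.49 263.54 300.91] y cab,front,outer [-7.18  3.52 27.97] z -25.4 gap 10.7 gap2 11.14
180 [247.69 263.55 300.75] y cab,front,outer [-7.07  3.55 27.98] z -22.6 gap 10.62 gap2 11.04
```

```bash
python3 -m jog '-1 -0.3 0 0;-4 -0.6 0 0;-10 -1 0 0;-20 -1.2 0 0;-32 -1.2 0 0;-45 -1.2 0 0;-56 -1.2 0 0;-62 -1.2 0 0'
python3 -m jog '0 0 3 0;0 0 14 0;0 0 36 0;0 0 64 0;0 0 94 0;0 0 122 0;0 0 143 0;0 0 150 0'
python3 -m jog '0 0 0 0;0 0 0 0;2 0 0 0;5 0 0 0;8 0 0 0;11 0 0 0;12 0 0 0;12 0 0 0'
python3 m.py 162 166 170 174 178
```

```text
time: 32.65
ee_pos: [0.5501, 0.0826, 0.1928]
tcp_rot: [99.7, 89.9, 7.8]
wrist_force: [-0.9, 0.2, -1.4]
opening: 0.0214
time: 33.65
ee_pos: [0.5442, -0.0689, 0.1913]
tcp_rot: [-85.1, 90.0, -177.2]
wrist_force: [-0.5, 0.8, -1.3]
opening: 0.0214
time: 34.65
ee_pos: [0.5446, -0.0674, 0.1797]
tcp_rot: [-104.6, 90.0, 163.4]
wrist_force: [0.2, 1.8, -0.0]
opening: 0.0212
[ 0.5447 -0.0674  0.1798] [-0.388   0.022  -0.7983] 34.7
[ 0.9994 -0.0342  0.0001]
162 [248.66 261.69 289.51] y cab,front,outer [-7.74  3.13 25.97] z -25.0 gap 10.87 gap2 9.71
166 [249.04 261.44 289.33] y cab,front,outer [-7.45  2.93 25.93] z -21.6 gap 10.38 gap2 9.38
170 [249.07 261.44 289.18] y cab,front,outer [-7.44  2.95 25.91] z -18.2 gap 10.39 gap2 9.36
174 [249.04 261.17 289.17] y cab,front,outer [-7.5   2.73 26.02] z -14.7 gap 10.23 gap2 9.51
178 [249.61 261.05 288.91] y cab,front,outer [-7.04  2.65 25.9 ] z -11.2 gap 9.69 gap2 8.94
```

```bash
python3 -m jog '2 -0.4 0 0;6 -0.8 0 0;12 -0.8 0 0;18 -0.8 0 0;24 -0.8 0 0;29 -0.8 0 0;32 -0.8 0 0;33 -0.8 0 0'
python3 -m jog '0.7 0.07 0 0;1.4 0.14 0 0;2.1 0.21 0 0;2.8 0.28 0 0;3.5 0.35 0 0;4.2 0.42 0 0;4.9 0.49 0 0;5.6 0.56 0 0'
python3 -m jog '0.7 0.07 0 0;1.4 0.14 0 0;2.1 0.21 0 0;2.8 0.28 0 0;3.5 0.35 0 0;4.2 0.42 0 0;4.9 0.49 0 0;5.6 0.56 0 0'
python3 m.py 172 176 180
```

```text
time: 35.7
ee_pos: [0.5438, -0.0673, 0.1466]
tcp_rot: [-101.5, 90.0, 166.6]
wrist_force: [0.2, -0.5, -1.0]
opening: 0.021
time: 36.7
ee_pos: [0.5441, -0.0674, 0.1411]
tcp_rot: [-87.1, 90.0, -179.0]
wrist_force: [-4.0, -1.0, 1.8]
opening: 0.0214
time: 37.7
ee_pos: [0.5445, -0.0674, 0.1359]
tcp_rot: [-80.2, 90.0, -172.1]
wrist_force: [-7.7, -1.4, 5.7]
opening: 0.022
[ 0.5445 -0.0674  0.1358] [-6.3705 -0.4278  5.7179] 37.75
[ 0.9994 -0.0342 -0.0007]
172 245.5921052631579 None 297.4639175257732 [133 115  97  87  77  64  60  58  58  59  57  56  59  60  58  59  62  74  86 101 119 129 129 115 104 104 104 109 109 109 109 111 110 110 111 110 111 109 110 110 111 112 126 144 153 154 155 154 154 156 155 154 154 150 139 119]
176 [246.53 263.48 297.23] y cab,front,outer [-8.    3.67 26.46] z -23.9 gap 11.66 gap2 10.46
180 [246.7  263.42 296.97] y cab,front,outer [-7.91  3.65 26.4 ] z -21.0 gap 11.56 gap2 10.31
```

```bash
python3 -m jog '0.7 0.07 0 0;1.4 0.14 0 0;2.1 0.21 0 0;2.8 0.28 0 0;3.5 0.35 0 0;4.2 0.42 0 0;4.8 0.48 0 0;4.8 0.48 0 0'
python3 m.py 176 178 180
```

```text
time: 38.75
ee_pos: [0.5449, -0.0674, 0.1313]
tcp_rot: [-84.4, 90.0, -176.4]
wrist_force: [-7.4, 0.5, 6.7]
opening: 0.0214
[ 0.5449 -0.0674  0.1313] [-7.6236 -0.0046  5.4717] 38.8
[ 0.9994 -0.0342 -0.0006]
176 [245.15 264.35 298.27] y cab,front,outer [-8.76  4.13 26.47] z -25.0 gap 12.89 gap2 11.23
178 [245.38 263.94 298.44] y cab,front,outer [-8.63  3.86 26.63] z -23.6 gap 12.49 gap2 11.26
180 [245.52 263.92 298.29] y cab,front,outer [-8.54  3.86 26.59] z -22.2 gap 12.4 gap2 11.13
```

```bash
python3 -m jog '0.5 0.05 0 0;0.9 0.1 0 0;0.9 0.1 0 0;0.9 0.1 0 0;0.9 0.1 0 0;0.9 0.1 0 0;0.9 0.1 0 0;0.9 0.1 0 0'
python3 m.py 178 180
python3 -m jog '-1 -0.3 0 0;-4 -0.6 0 0;-10 -1 0 0;-20 -1.2 0 0;-32 -1.2 0 0;-45 -1.2 0 0;-56 -1.2 0 0;-61 -1.2 0 0'
python3 -m jog '0 0 -3 0;0 0 -14 0;0 0 -36 0;0 0 -64 0;0 0 -94 0;0 0 -122 0;0 0 -143 0;0 0 -150 0'
python3 -m jog '0 0 0 0;0 0 0 0;2 0 0 0;5 0 0 0;8 0 0 0;11 0 0 0;12 0 0 0;12 0 0 0'
python3 m.py 162 166 170 174 178
```

```text
time: 39.8
ee_pos: [0.5451, -0.0673, 0.1301]
tcp_rot: [-101.8, 90.0, 166.2]
wrist_force: [-6.5, 0.6, 4.5]
opening: 0.0216
[ 0.5451 -0.0673  0.1301] [-7.3339 -0.0461  4.7315] 39.85
[ 0.9994 -0.0341 -0.0007]
178 [244.94 264.67 298.62] y cab,front,outer [-8.86  4.33 26.59] z -23.9 gap 13.19 gap2 11.45
180 [244.97 264.51 298.62] y cab,front,outer [-8.86  4.23 26.64] z -22.5 gap 13.09 gap2 11.5
time: 40.85
ee_pos: [0.5446, -0.0674, 0.1919]
tcp_rot: [84.0, 89.9, -7.9]
wrist_force: [-0.3, 0.3, -1.0]
opening: 0.0217
time: 41.85
ee_pos: [0.5491, 0.0841, 0.1904]
tcp_rot: [-86.9, 90.0, -178.7]
wrist_force: [-0.4, -0.2, -0.7]
opening: 0.0214
time: 42.85
ee_pos: [0.5494, 0.0826, 0.1788]
tcp_rot: [-77.4, 90.0, -169.4]
wrist_force: [0.5, -0.6, 0.1]
opening: 0.0214
[0.5495 0.0826 0.1789] [ 0.8219 -0.1647 -0.6835] 42.9
[ 0.9994 -0.0341  0.0001]
162 [250.22 262.58 292.64] y cab,front,outer [-6.41  3.85 28.43] z -25.1 gap 10.26 gap2 10.84
166 [250.28 262.45 292.58] y cab,front,outer [-6.38  3.76 28.5 ] z -21.8 gap 10.15 gap2 10.89
170 [250.29 262.47 292.3 ] y cab,front,outer [-6.4   3.79 28.39] z -18.4 gap 10.19 gap2 10.79
174 [250.3  262.48 291.97] y cab,front,outer [-6.41  3.82 28.23] z -14.9 gap 10.23 gap2 10.64
178 [250.3  262.46 291.77] y cab,front,outer [-6.43  3.83 28.18] z -11.4 gap 10.26 gap2 10.61
```

Left and right readings agree: L about 6.8 and R about 7.0 mm, with equal blade depths. I'll lift and take the wedge back over its block.

```bash
python3 -m jog '-3 0 0 0;-9 0 0 0;-17 0 0 0;-25 0 0 0;-31 0 0 0;-34 0 0 0;-34 0 0 0;-34 0 0 0'
python3 -m jog '0 -2 -6 0.3;0 -6 -28 1;0 -12 -60 2.5;0 -18 -95 4;0 -24 -130 5.5;0 -30 -165 7;0 -34 -190 8;0 -35.3 -198 8.3'
python3 -m jog '0 0 0 0;0 0 0 0;0 0 0 0;0 0 0 0;0 0 0 0;0 0 0 0;0 0 0 0;0 0 0 0'
python3 - <<'E'
from h import *
o=status.get_obs();T=o["ee_pos"];print(T,Ro.from_euler("xyz",o["tcp_rot"],degrees=True).as_matrix().round(4)[:,1],shift(np.array([.521,.2818,.0975])*1000-T*1000).round(1))
w=camera("wrist");crop(w,156,90,356,240,4,"w7.png")
E
```

```text
time: 43.9
ee_pos: [0.5494, 0.0825, 0.2126]
tcp_rot: [-81.1, 90.0, -173.1]
wrist_force: [0.7, 0.4, -1.0]
opening: 0.0215
time: 44.9
ee_pos: [0.5203, 0.2831, 0.2125]
tcp_rot: [-60.8, 90.0, -161.0]
wrist_force: [0.8, -0.7, -0.8]
opening: 0.0213
time: 45.9
ee_pos: [0.5209, 0.2817, 0.2128]
tcp_rot: [-39.9, 90.0, -140.1]
wrist_force: [-0.0, -0.5, -1.3]
opening: 0.0213
[0.52092727 0.28166741 0.21284913] [ 9.84e-01 -1.78e-01 -1.00e-04] [ 1.153e+02  1.000e-01 -2.000e-01]
```

View pics/w7.png

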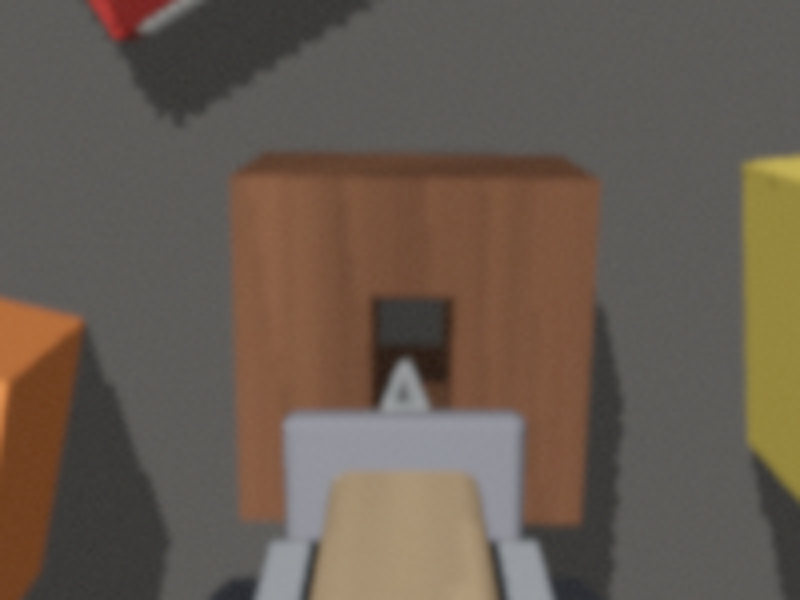

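The pocket (372–452, row 300–400) lies under the tip (405,360), matching the original pose. I'll lower the wedge.

```bash
python3 -m jog '3 0 0 0;12 0 0 0;26 0 0 0;42 0 0 0;58 0 0 0;74 0 0 0;87 0 0 0;95 0 0 0'
python3 -m jog '4 0 0 0;8 0 0 0;12 0 0 0;15 0 0 0;17.5 0 0 0;19 0 0 0;20 0 0 0;20 0 0 0'
```

```text
time: 46.95
ee_pos: [0.5208, 0.2815, 0.1169]
tcp_rot: [-47.9, 90.0, -148.2]
wrist_force: [-0.1, -0.4, -0.5]
opening: 0.0211
time: 47.95
ee_pos: [0.521, 0.2816, 0.0979]
tcp_rot: [-85.4, 90.0, 174.3]
wrist_force: [0.6, -0.5, -1.3]
opening: 0.0215
```

```bash
python3 -m jog '0.2 0 0 0;0.4 0 0 0;0.5 0 0 0;0.5 0 0 0;0.5 0 0 0;0.5 0 0 0;0.5 0 0 0;0.5 0 0 0'
python3 -m jog '0 0 0 0;0 0 0 0;0 0 0 0;0 0 0 0;0 0 0 0;0 0 0 0;0 0 0 0;0 0 0 0' 1 20
python3 -m jog '-2 0 0 0;-8 0 0 0;-20 0 0 0;-40 0 0 0;-65 0 0 0;-95 0 0 0;-120 0 0 0;-130 0 0 0'
python3 -m jog '0 0 0 0;0 0 -4 0;0 0 -16 0;0 0 -36 0;0 0 -60 0;0 0 -82 0;0 0 -96 0;0 0 -100 0'
python3 - <<'E'
from h import *
s=camera("scene");d=camera("side");print(status.get_obs()["time"],status.get_obs()["wrist_force"])
a=cv2.resize(s["color"][125:235,165:325,::-1],(800,550),interpolation=cv2.INTER_CUBIC);cv2.imwrite("pics/f1.png",a)
i=cv2.imread("pics/side0.png");n=d["color"][:,:,::-1]
cv2.imwrite("pics/f2.png",np.hstack([cv2.resize(x[150:290,180:300],(400,467),interpolation=cv2.INTER_CUBIC) for x in(i,n)]))
E
```

```text
time: 48.95
ee_pos: [0.521, 0.2816, 0.0975]
tcp_rot: [131.1, 90.0, 30.8]
wrist_force: [0.0, 0.6, 1.3]
opening: 0.0214
time: 49.95
ee_pos: [0.5209, 0.2817, 0.0974]
tcp_rot: [-87.0, 90.0, 172.7]
wrist_force: [-0.5, 0.0, -0.8]
opening: 0.0854
time: 50.95
ee_pos: [0.5214, 0.2819, 0.2298]
tcp_rot: [128.3, 89.8, 28.1]
wrist_force: [1.0, 0.1, -0.7]
opening: 0.0853
time: 51.95
ee_pos: [0.5386, 0.3809, 0.2266]
tcp_rot: [-43.0, 89.9, -143.2]
wrist_force: [-0.7, 0.5, 0.4]
opening: 0.0855
52.05 [-0.09286468  0.27725312  0.51503822]
```

View pics/f2.png

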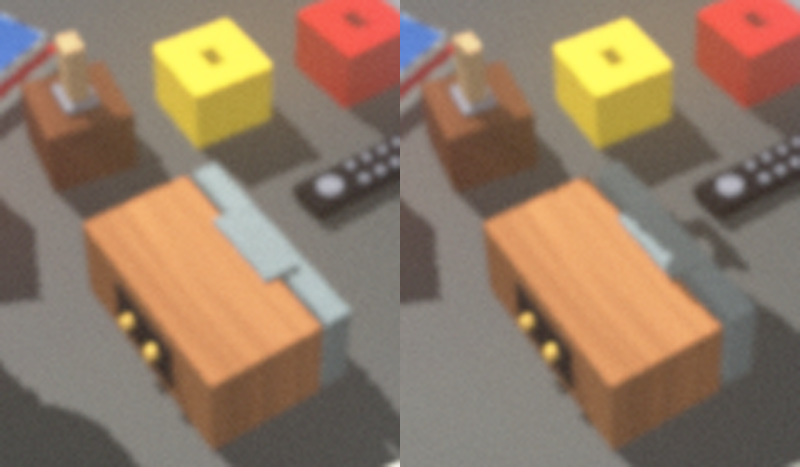

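The wedge stands in its block exactly as at the start: (470,45) in the right half against (70,45) in the left. The front sits clearly further out along its whole length. The gripper is clear, so I'm handing in.

```bash
python3 -c "
from workcell import bot,status
print(bot.job_done(),status.get_obs()['time'])"
```

```text
the job is handed in; nothing more can be done
the job is handed in; nothing more can be done
```

I wedged the front out to about 7 mm at both ends, by my estimate, stood the wedge back in its brown block and handed the job in at about 52 s. I pressed in turns: left, right, left, right, to about 3, 5.5, 7 and 7 mm.

- **Final opening:** the blade reached the same depth at both ends, which means about 7.1 mm out. The wrist camera agreed to roughly 0.5 mm: left 6.2–6.9 mm, right about 7.0–7.3 mm (the right end was in shade, so less sure).
- **Starting position:** the pictures suggest the front was already about 2 mm out on the left and 1.5 mm on the right before I began. I therefore worked from absolute gap and depth, not from the change.
- **Lead:** one end was at most about 3 mm ahead of the other, by estimate.
- **Forces:** the wrist never read more than about 10 N sideways or 9 N upward, printed at the end of each one-second move. I estimate the squeeze at about 10 N, but it was not measured directly.
- **Slip-up:** one mistyped move swung the wedge about 150 mm to the left, above the speaker, and back. Forces stayed near zero and nothing appears to have been touched.
- **Last look:** the side view shows the wedge upright in its block as at the start. The remote and the edge of the books that it shows look unmoved; I did not look again at the mug. The gripper is open and clear. I did not re-measure the right end after the wedge came out.

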